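# Close the sealed medal case: lid on, four corner clips snapped down crosswise

## Task

Put the lid on the medal case and snap its four corner clips fully down over the lid's rim, so that the seal is squeezed evenly: first one clip and the one at the opposite corner, then the remaining two. Press only as hard as a firm thumb, never slam or force the clips or the lid, and leave the tools and the rivet dish where they lie.

Things in the scene. Friction and masses are not known exactly. Their poses are not given: they have to be found in the camera images.
- case: Grey moulded medal case, fixed on the table, four medals in its foam insert. Origin: centre of its underside; x runs from its front to its back, y to its left, z up. Tub 116 (x) x 140 (y) mm, 52 high. Two dark steel clips on the front side, two on the back, 26 mm wide, hinged outside the rim on lines parallel to y; as found they lean outward, clear of the lid's way.
- case_mouth (a point): Middle of the mouth, level with the rim top (z 52 in the case's frame). Mouth 96 (x) x 120 (y) mm. A black rubber seal lies round the rim and stands 4 mm proud of it; it springs, about 4 N/mm at each of the four corners, by up to 4.8 mm.
- lid: Loose metal lid, 260 g, lying right way up. Origin: centre of the plate's underside, 12 mm above the table at the start. Plate 124 (x) x 146 (y) x 4 mm. Plug frame beneath, 94 x 117 mm, 12 deep, tapered: 1 mm play each way in the mouth. Either way round fits. Laid on the seal its origin is at z 55.8 in the case's frame; clipped down, about 54.5.
- lid_grip (a point): Middle of the top of the lid's black grip bar, 26 mm above the lid's origin. Bar 56 mm along the lid's x, 14 mm wide in its y, 22 mm high above the plate. Both y-long edges of the lid carry a rim that the clips go over: a bevel rising inward from x 74 (rolled edge) to x 62 at 22 degrees, ending in a 2.5 mm step down to the plate.
- clip_front_left (a joint): Angle of the front left clip: 0 shut (rests within 0.05), 1.0 to 1.25 rad as found (leaning outward), stop at 1.5; a stiff hinge, it stays where it is left. Closing, its nose meets the lid's bevelled rim at 0.3 to 0.5 rad, forces the lid down on the seal (10 to 25 N on the tab, most at the end) and only at 0.15 to 0.05 rad snaps over the step; let go before, it springs back.
- hinge_front_left (a point): Hinge of the front left clip, x -67, y +42, z 37 in the case's frame. With n outward and z up from it, the shut clip has a leg at n 10 to 13, a top plate from n 13 to -26 (upper face z 29, 3 mm thick; its inner 15 mm are the thumb tab), under it at n -8, z 24 a nose, radius 2.5. Open by angle a, point (n, z) is at (n cos a + z sin a, z cos a - n sin a).
- clip_front_right (a joint): Angle of the front right clip: 0 shut (rests within 0.05), 1.0 to 1.25 rad as found (leaning outward), stop at 1.5; a stiff hinge, it stays where it is left. Closing, its nose meets the lid's bevelled rim at 0.3 to 0.5 rad, forces the lid down on the seal (10 to 25 N on the tab, most at the end) and only at 0.15 to 0.05 rad snaps over the step; let go before, it springs back.
- hinge_front_right (a point): Hinge of the front right clip, x -67, y -42, z 37 in the case's frame. With n outward and z up from it, the shut clip has a leg at n 10 to 13, a top plate from n 13 to -26 (upper face z 29, 3 mm thick; its inner 15 mm are the thumb tab), under it at n -8, z 24 a nose, radius 2.5. Open by angle a, point (n, z) is at (n cos a + z sin a, z cos a - n sin a).
- clip_back_left (a joint): Angle of the back left clip: 0 shut (rests within 0.05), 1.0 to 1.25 rad as found (leaning outward), stop at 1.5; a stiff hinge, it stays where it is left. Closing, its nose meets the lid's bevelled rim at 0.3 to 0.5 rad, forces the lid down on the seal (10 to 25 N on the tab, most at the end) and only at 0.15 to 0.05 rad snaps over the step; let go before, it springs back.
- hinge_back_left (a point): Hinge of the back left clip, x +67, y +42, z 37 in the case's frame. With n outward and z up from it, the shut clip has a leg at n 10 to 13, a top plate from n 13 to -26 (upper face z 29, 3 mm thick; its inner 15 mm are the thumb tab), under it at n -8, z 24 a nose, radius 2.5. Open by angle a, point (n, z) is at (n cos a + z sin a, z cos a - n sin a).
- clip_back_right (a joint): Angle of the back right clip: 0 shut (rests within 0.05), 1.0 to 1.25 rad as found (leaning outward), stop at 1.5; a stiff hinge, it stays where it is left. Closing, its nose meets the lid's bevelled rim at 0.3 to 0.5 rad, forces the lid down on the seal (10 to 25 N on the tab, most at the end) and only at 0.15 to 0.05 rad snaps over the step; let go before, it springs back.
- hinge_back_right (a point): Hinge of the back right clip, x +67, y -42, z 37 in the case's frame. With n outward and z up from it, the shut clip has a leg at n 10 to 13, a top plate from n 13 to -26 (upper face z 29, 3 mm thick; its inner 15 mm are the thumb tab), under it at n -8, z 24 a nose, radius 2.5. Open by angle a, point (n, z) is at (n cos a + z sin a, z cos a - n sin a).
- pliers: Red-handled pliers, 139 mm, lying left of the work; bystander.
- screwdriver_red: Red screwdriver, 147 mm, lying left of the work; bystander.
- screwdriver_yellow: Yellow screwdriver, 142 mm, lying right of the work; bystander.
- rivet_dish: Small metal dish with rivets, 80 mm across, 16 mm high, behind the work; bystander.

How it is judged (in metres and radians):
On the way, in this order (a step that is already met when the one before it is completed fails the run):
1. the lid lies in place on the seal, all four clips still open (z of lid in the frame of case between 0.053 and 0.057 m and x of lid in the frame of case between -0.003 and 0.003 m and y of lid in the frame of case between -0.003 and 0.003 m and angle between the x axis of lid and the x axis of case, either way round below 0.06 rad and value of joint each of clip_front_left, clip_front_right, clip_back_left, clip_back_right above 0.5 rad), for 0.2 s.
2. two clips at opposite corners are snapped shut, the other two still open (((value of joint each of clip_front_left, clip_back_right below 0.075 rad and value of joint each of clip_front_right, clip_back_left above 0.5 rad) or (value of joint each of clip_front_left, clip_back_right above 0.5 rad and value of joint each of clip_front_right, clip_back_left below 0.075 rad))), for 0.2 s.
3. all four clips are snapped shut (value of joint each of clip_front_left, clip_front_right, clip_back_left, clip_back_right below 0.075 rad), for 0.2 s.
At the end, for the whole second after the job is handed in: All four clips are shut (below 0.075 rad), and the lid is down on the squeezed seal: its origin within 3 mm of the case's middle, 53.0 to 55.3 mm above the case's underside, level within 0.02 rad (all of step 3 and z of lid in the frame of case between 0.053 and 0.0553 m and x of lid in the frame of case between -0.003 and 0.003 m and y of lid in the frame of case between -0.003 and 0.003 m and angle between the x axis of lid and the x axis of case, either way round below 0.06 rad and angle between lid's own z axis and vertical below 0.02 rad); the robot touches nothing.
It fails at once if the fingers press a clip or the case with more than 40 N (contact force between the fingers and case above 40 N).
It fails at once if two neighbouring clips shut while the other two are open ((value of joint each of clip_front_left, clip_front_right below 0.075 rad and value of joint each of clip_back_left, clip_back_right above 0.5 rad) or (value of joint each of clip_front_left, clip_front_right above 0.5 rad and value of joint each of clip_back_left, clip_back_right below 0.075 rad) or (value of joint each of clip_front_left, clip_back_left below 0.075 rad and value of joint each of clip_front_right, clip_back_right above 0.5 rad) or (value of joint each of clip_front_left, clip_back_left above 0.5 rad and value of joint each of clip_front_right, clip_back_right below 0.075 rad)).
It fails at once if a bystander moved by more than 20 mm (distance of any of pliers, screwdriver_red, screwdriver_yellow, rivet_dish from where it was at the start of the episode above 0.02 m).
It also fails if it takes over 70 s, if anything falls off the work surface, if the arm or the gripper's body presses on something with over 40 N, if the wrist force passes 120 N, or if a joint passes its speed limit or range.

## Robot

A 6-joint arm with a two-finger parallel gripper is mounted at the origin on a cart in front of the work surface, level with it; the furniture and walls round the work are solid. World frame = base frame: x ahead of the robot, y to its left, z up, the work surface at z = 0. Lengths are in mm, angles in rad, forces in N, time in s.
With the tool pointing down it reaches from about 400 to 825 mm from the base axis. Payload 7 kg.
Tool frame: the origin (TCP) lies between the finger pads; the fingertips stand 25 mm ahead of it and the grasp point (between the pads) lies 6 mm ahead of it; z points along the fingers, y is the line along which they close (so a half turn about z gives the same grasp; the last joint's range is limited). The gripper opens to 88 mm and grips with 3 to 60 N. Pads are 19 mm wide; open, the fingers measure 130 mm over their backs; the gripper's body (78 mm by 193 mm) begins 47 mm behind the grasp point.
Start: joints at [-0.898, 0.359, 0.012, 0, -1.224, -0.288], TCP at [253.35, -625.627, 251.561] pointing down, gripper open.
Joint ranges: [-3.07, 3.07], [-1.43, 2.12], [-1.02, 1.25], [-3.03, 1.67], [-3.05, -0], [-3.03, 3.03]. Speed limits (rad/s): [2.39, 2.39, 3.01, 3.14, 3.14, 3.14].

## Interface

Orientations are given as a rotation vector (axis times angle).
In Python, from station import robot, vision, workorder gives the robot as it stands.
- The arm moves only by the tool play_rows, never from a script. Its argument "rows" is a list that holds one entry, the list of rows, each a list of 7 numbers: the shift along the tool's x, y, z in m, then the turn, a rotation vector about the tool's x, y, z in degrees, then the opening, from 0 (shut) to 1 (fully open). In form: [[[tx, ty, tz, wx, wy, wz, jaw], ...]]. A call has 1 to 20 rows; each row is the pose to reach, as a shift and turn from the pose commanded when the call began, along the tool's axes at that moment; what a row does not reach only later rows make up. A row lasts 1/8 s, in which the tool goes at most 62.5 mm and 10.7 degrees, less where a joint would pass 70% of its speed; a pose out of reach is approached as far as the arm can. A call with a gripper value outside its range is refused whole. The fingers move at their own pace and stop on an object; the grip force is fixed at half the most. Time passes only in rows, so rows that repeat a pose let the fingers close. It gives the time, the measured TCP pose, the force, the opening and the grip force at its end, in the units of the state.
- robot.get_state(): the state, without advancing time (a new reading comes with each control period).
- vision.camera(name): name is "side" or "top" or "wrist"; returns a dict with "pixels" (480x640x3 uint8, red, green, blue), "camera_matrix" (3x3 intrinsics, pixels), "T" (4x4, takes a point from camera to world coordinates); the wrist camera has in their place "mount" (4x4, takes a point from camera to tool coordinates, whose origin is the TCP and whose axes are the flange's). Camera axes: x right, y up, looking along -z (the intrinsics and any distortion apply to the point x, -y, -z); pixel columns grow to the right and rows downward; lengths in mm; the calibration is good to about 2 mm. A picture is of the moment at which its call begins: read the wrist's pose just before it. There is no depth.
- workorder.job_done(): hands the job in; it is judged then, once.
The state is a dict: "t": time; "q": joint angles; "dq": joint speeds; "joint_torque": joint torques, N m; "tool_pos": TCP position; "eef_rot": TCP orientation; "ft_force": force on the tool from outside, world axes, zero at the start; "wrist_torque": the same for the moment, N m; "finger_gap": finger opening in mm; "grip_force": force on a finger pad.
Only numpy, scipy, OpenCV 4.12 (cv2) and the standard library are available. Lean on these libraries where they do the work, as an engineer would, in place of code of your own. Each camera call takes 0.05 s, during which the arm holds its last target. There are 200 camera calls.

## Working session

There is one attempt and no reset: what is moved stays moved. The work goes in short steps, Python scripts to look and compute and a tool call to move; the robot and the scene stay as the last step left them, time stands still between calls to the robot, and variables do not carry over. Pictures are saved under pics/ and viewed, at most 10 in all, crops included, and the job is handed in when it is done.

Besides the shell and the picture viewer there is one more tool, called after ">>>" as name(argument=value, ...), one argument or row to a line, values as JSON. play_rows: Moves the arm, as the interface text tells. Its arguments: {"type":"object","properties":{"rows":{"type":"array","items":{"type":"array","items":{"type":"array","items":{"type":"number"}}}}},"required":["rows"]}

```bash
ls; mkdir -p pics; cat > h.py <<'E'
import numpy as np, cv2
from scipy.spatial.transform import Rotation as R
from station import robot, vision, workorder
def cam(n):
    s=robot.get_state(); c=vision.camera(n)
    K=np.array(c["camera_matrix"])
    if n=="wrist":
        T=np.eye(4);T[:3,:3]=R.from_rotvec(s["eef_rot"]).as_matrix();T[:3,3]=s["tool_pos"]
        T=T@np.array(c["mount"])
    else: T=np.array(c["T"])
    return c["pixels"],K,T,c
def ray(K,T,u,v):
    d=np.array([(u-K[0,2])/K[0,0],-(v-K[1,2])/K[1,1],-1.]); return T[:3,3],T[:3,:3]@d
def plane(K,T,u,v,z):
    o,d=ray(K,T,u,v); return o+d*(z-o[2])/d[2]
def proj(K,T,p):
    q=T[:3,:3].T@(np.array(p,float)-T[:3,3]); return K[0,2]+K[0,0]*q[0]/-q[2],K[1,2]+K[1,1]*q[1]/q[2]
def save(n,px): cv2.imwrite("pics/"+n+".png",px[:,:,::-1])
E
python3 - <<'E'
from h import *
for n in("top","side","wrist"):
    px,K,T,c=cam(n); save(n+"0",px); np.savez(n+"0",px=px,K=K,T=T); print(n,[k for k in c],K.round(1).tolist(),T.round(2).tolist())
s=robot.get_state();print(s)
E
```

```text
pics
top ['pixels', 'camera_matrix', 'T'] [[449.3, 0.0, 313.7], [0.0, 449.3, 235.9], [0.0, 0.0, 1.0]] [[-0.08, 0.97, -0.23, 385.75], [-1.0, -0.08, 0.02, -69.25], [-0.0, 0.23, 0.97, 1024.15], [0.0, 0.0, 0.0, 1.0]]
side ['pixels', 'camera_matrix', 'T'] [[595.7, 0.0, 323.9], [0.0, 595.7, 252.7], [0.0, 0.0, 1.0]] [[1.0, -0.03, 0.05, 665.36], [0.06, 0.48, -0.87, -1408.06], [0.0, 0.87, 0.48, 822.8], [0.0, 0.0, 0.0, 1.0]]
wrist ['pixels', 'camera_matrix', 'mount'] [[344.4, 0.0, 317.1], [0.0, 344.4, 241.3], [0.0, 0.0, 1.0]] [[-0.37, -0.88, -0.29, 174.5], [0.93, -0.36, -0.12, -657.19], [0.0, -0.31, 0.95, 383.71], [0.0, 0.0, 0.0, 1.0]]
{'t': 0.15, 'q': array([-8.97911001e-01,  3.59238931e-01,  1.12963216e-02, -2.43502478e-04,
       -1.22413967e+00, -2.88057242e-01]), 'dq': array([ 0.0007508 , -0.00166707,  0.00354365,  0.00214679,  0.00019544,
       -0.00040643]), 'joint_torque': array([-1.69933592e-03, -5.83275104e+01,  2.93288004e+01,  7.00126782e+00,
        8.70722404e-03, -1.15498287e-04]), 'tool_pos': array([ 253.21592533, -625.34117144,  250.84094611]), 'eef_rot': array([ 6.00560722e-01, -3.08325620e+00, -1.95724411e-03]), 'ft_force': array([ 1.15726662,  0.85453317, -0.50658482]), 'wrist_torque': array([-0.01830474,  0.04349867,  0.01773818]), 'grip_force': 0.0, 'finger_gap': 87.86463604150292}
```

View pics/top0.png

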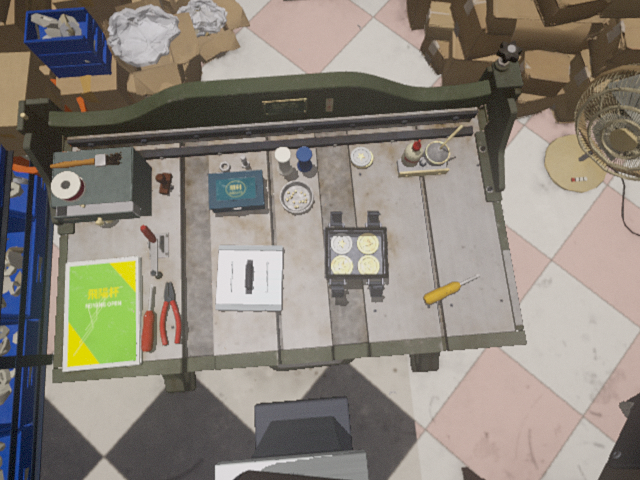

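View pics/side0.png

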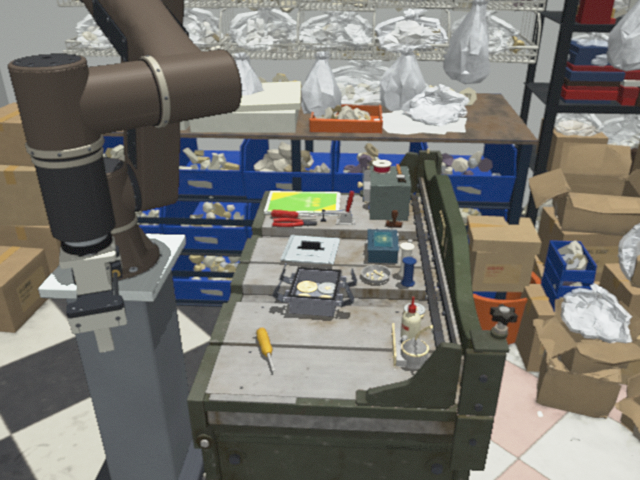

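Top view: the lid is at about (249,278) with its black bar running along image-vertical (world x). The case is at (357,252) and the rivet dish at (297,197). The side view agrees.

```bash
python3 - <<'E'
from h import *
d=np.load("top0.npz");px,K,T=d["px"],d["K"],d["T"]
# white lid
roi=np.zeros(px.shape[:2],np.uint8);roi[235:325,205:295]=1
h=cv2.cvtColor(px,cv2.COLOR_RGB2HSV)
def big(m):
    cs,_=cv2.findContours(m.astype(np.uint8),cv2.RETR_EXTERNAL,cv2.CHAIN_APPROX_NONE);return max(cs,key=cv2.contourArea)
c=big((px.min(2)>185)&(roi>0)); P=np.array([plane(K,T,u,v,16)[:2] for u,v in c[:,0]],np.float32)
print("lid",cv2.minAreaRect(P))
r2=np.zeros_like(roi);r2[255:300,235:262]=1
c=big((px.max(2)<70)&(r2>0)); P=np.array([plane(K,T,u,v,38)[:2] for u,v in c[:,0]],np.float32);print("bar",cv2.minAreaRect(P))
r3=np.zeros_like(roi);r3[222:282,320:392]=1
c=big((px.max(2)<75)&(r3>0)); P=np.array([plane(K,T,u,v,54)[:2] for u,v in c[:,0]],np.float32);print("case",cv2.minAreaRect(P))
s=robot.get_state();print(R.from_rotvec(s["eef_rot"]).as_matrix().round(3))
print(cam("wrist")[3]["mount"])
E
```

```text
lid ((533.9174194335938, 67.25517272949219), (145.2720489501953, 133.12420654296875), 84.89633178710938)Traceback (most recent call last):
  File "<stdin>", line 11, in <module>
  File "<stdin>", line 7, in big
ValueError: max() iterable argument is empty
```

```bash
python3 - <<'E'
from h import *
d=np.load("top0.npz");px,K,T=d["px"],d["K"],d["T"]
print("bar",plane(K,T,249,277,38),"case",plane(K,T,357,252,52))
s=robot.get_state();M=R.from_rotvec(s["eef_rot"]).as_matrix();print(M.round(3))
print(np.array(cam("wrist")[3]["mount"]).round(2))
for p in [(545,60,330),(545,-160,330)]: print(M.T@(np.array(p)-s["tool_pos"]))
print(px[270:286:4,240:258:3].max(2))
E
```

```text
bar [534.7558041   63.56781015  38.        ] case [ 569.39330658 -178.1492987    52.        ]
[[-0.927 -0.375 -0.001]
 [-0.375  0.927  0.001]
 [ 0.     0.001 -1.   ]]
[[  -0.      0.95    0.31   84.95]
 [   1.      0.     -0.      0.18]
 [  -0.      0.31   -0.95 -132.96]
 [   0.      0.      0.      1.  ]]
[-527.66572569  525.82777071  -78.55355377]
[-445.09465145  321.91123417  -78.80619551]
[[228 229  99  96  87 230]
 [227 230  93  98  94 232]
 [225 229  94  99 107 229]
 [225 231  91  95 127 229]]
```

>>> play_rows(
  rows=[
    [[-0.422,0.439,-0.03,0,0,22,1],[-0.422,0.439,-0.03,0,0,22,1],[-0.422,0.439,-0.03,0,0,22,1],[-0.422,0.439,-0.03,0,0,22,1],[-0.422,0.439,-0.03,0,0,22,1],[-0.422,0.439,-0.03,0,0,22,1],[-0.422,0.439,-0.03,0,0,22,1],[-0.422,0.439,-0.03,0,0,22,1],[-0.422,0.439,-0.03,0,0,22,1],[-0.422,0.439,-0.03,0,0,22,1],[-0.422,0.439,-0.03,0,0,22,1],[-0.422,0.439,-0.03,0,0,22,1],[-0.422,0.439,-0.03,0,0,22,1],[-0.422,0.439,-0.03,0,0,22,1],[-0.422,0.439,-0.03,0,0,22,1],[-0.422,0.439,-0.03,0,0,22,1]],
  ],
)

```text
t: 2.2
tool_pos: [479.6, -60.7, 281.6]
eef_rot: [-0.0, 3.142, -0.0]
ft_force: [0.3, -0.7, -0.7]
finger_gap: 87.6
grip_force: 0.0
```

```bash
python3 - <<'E'
from h import *
px,K,T,c=cam("wrist"); save("w1",px); np.savez("w1",px=px,K=K,T=T)
s=robot.get_state();print(s["tool_pos"],s["q"],R.from_rotvec(s["eef_rot"]).as_matrix().round(3))
E
```

```text
[479.61826898 -60.59199408 281.56951188] [ 2.82283411e-01  1.79349338e-02 -3.47541479e-01 -2.64931483e-05
 -1.20534860e+00 -1.85272970e+00] [[-1. -0. -0.]
 [-0.  1.  0.]
 [ 0.  0. -1.]]
```

View pics/w1.png

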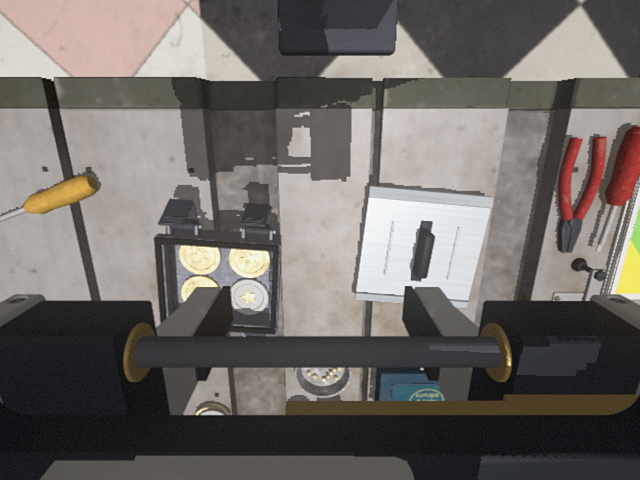

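Wrist view: the lid is whole at about (425,243) with the bar at (424,250). The case rim spans (157–280, 235–332), and its front clips are at (180,212) and (257,215). The gripper hides the back clips.

```bash
python3 - <<'E'
from h import *
d=np.load("w1.npz");px,K,T=d["px"],d["K"],d["T"]
def big(m):
    cs,_=cv2.findContours(m.astype(np.uint8),cv2.RETR_EXTERNAL,cv2.CHAIN_APPROX_NONE);return max(cs,key=cv2.contourArea)
def roi(a,b,c,e):
    m=np.zeros(px.shape[:2],bool);m[a:b,c:e]=1;return m
sat=px.max(2).astype(int)-px.min(2)
c=big((px.min(2)>140)&roi(178,310,345,500)); 
P=np.array([plane(K,T,u,v,16)[:2] for u,v in c[:,0]],np.float32);print("lid",cv2.minAreaRect(P),cv2.minAreaRect(c))
c=big((px.max(2)<80)&roi(215,286,405,440)); P=np.array([plane(K,T,u,v,38)[:2] for u,v in c[:,0]],np.float32);print("bar",cv2.minAreaRect(P))
m=(px.max(2)<70)&roi(232,335,140,290)
c=big(m); P=np.array([plane(K,T,u,v,54)[:2] for u,v in c[:,0]],np.float32);print("case",cv2.minAreaRect(P),c[:,0].min(0),c[:,0].max(0))
big_=cv2.resize(px[150:350,120:520],(800,400),interpolation=cv2.INTER_CUBIC);save("w1c",big_)
E
```

```text
lid ((532.20556640625, 61.26347351074219), (179.34873962402344, 168.97406005859375), 89.9446792602539) ((421.0, 243.5), (131.0, 152.0), 90.0)
bar ((531.6209716796875, 62.30247497558594), (17.92062759399414, 66.78810119628906), 84.64200592041016)
case ((565.1217651367188, -175.4156494140625), (136.41322326660156, 132.53855895996094), 85.83364868164062) [155 232] [278 334]
```

View pics/w1c.png

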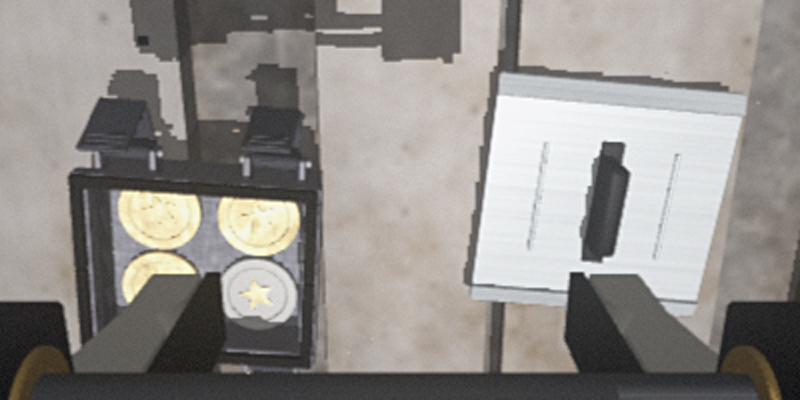

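Lid yaw is about -5.4° and case yaw about -2 to -4°. I'm moving above the lid for a closer check.

>>> play_rows(
  rows=[
    [[-0.053,0.123,0.13,0,0,5.4,1],[-0.053,0.123,0.13,0,0,5.4,1],[-0.053,0.123,0.13,0,0,5.4,1],[-0.053,0.123,0.13,0,0,5.4,1],[-0.053,0.123,0.13,0,0,5.4,1],[-0.053,0.123,0.13,0,0,5.4,1]],
  ],
)

```text
t: 3.0
tool_pos: [533.0, 62.3, 152.8]
eef_rot: [0.147, 3.136, 0.001]
ft_force: [-0.4, 0.5, -0.4]
finger_gap: 87.5
grip_force: 0.0
```

```bash
python3 - <<'E'
from h import *
px,K,T,c=cam("wrist"); save("w2",px); np.savez("w2",px=px,K=K,T=T)
s=robot.get_state();print(s["tool_pos"],R.from_rotvec(s["eef_rot"]).as_matrix().round(3))
E
```

```text
[532.96769528  62.19297834 152.88249462] [[-0.996  0.094  0.002]
 [ 0.094  0.996  0.001]
 [-0.002  0.001 -1.   ]]
```

View pics/w2.png

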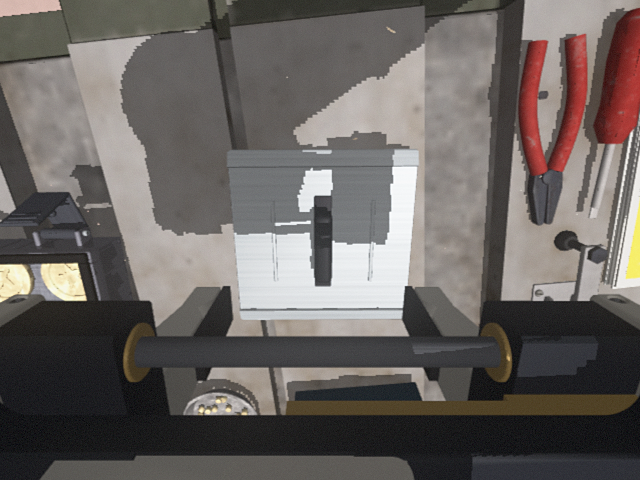

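The lid is square in the image: front edge at row 151 (columns 228–418), back edge at row 319 (238–414), bar at (322,240), between the fingers.

```bash
python3 - <<'E'
from h import *
d=np.load("w2.npz");px,K,T=d["px"],d["K"],d["T"]
for u,v in [(228,151),(418,150.5),(238,319),(414,319)]: print(plane(K,T,u,v,14).round(1))
P=[plane(K,T,u,v,14) for u,v in [(228,151),(418,150.5),(238,319),(414,319)]]
print("c",np.mean(P,0)); 
# bar top mask
m=np.zeros(px.shape[:2],bool);m[185:292,308:338]=1
m&=px.max(2)<60
ys,xs=np.nonzero(m);print(ys.min(),ys.max(),xs.min(),xs.max())
for v in range(190,292,8):
    r=np.nonzero(m[v])[0]; print(v,r.min() if len(r) else None,r.max() if len(r) else None,px[v,312:336:3].max(1))
print(plane(K,T,322,ys.min(),38),plane(K,T,322,ys.max(),38),plane(K,T,322,ys.max(),16))
E
```

```text
[457.7   1.3  14. ]
[471.1 145.8  14. ]
[602.5 -15.3  14. ]
[617.6 141.6  14. ]
c [537.21156485  68.3448383   14.        ]
205 279 314 331
190 None None [238 237 237 239 239 238 221 116]
198 None None [241  69  75  80  85  87  82 124]
206 315 316 [236  44  75  75  77  84  79 123]
214 315 330 [120  47  54  52  45  51  49 124]
222 315 331 [125  49  62  74  78  86  51 129]
230 315 331 [127  54  56  58  55  54  52 128]
238 315 330 [123  50  57  61  61  54  55 122]
246 316 330 [118  62  68  59  59  55  54 246]
254 316 316 [131  61  66  73  76  83  60 246]
262 None None [126  62  68  71  77  83  62 245]
270 315 315 [243  57  67  70  76  81  62 241]
278 None None [239  81  67  69  77  80  74 241]
286 None None [229 187 170 167 171 171 201 228]
[501.14963475  69.05122837  38.        ] [559.92983214  63.71239033  38.        ] [569.86646886  63.14269518  16.        ]
```

>>> play_rows(
  rows=[
    [[-0.004,0.0045,0.04,0,0,0,1],[-0.004,0.0045,0.08,0,0,0,1],[-0.004,0.0045,0.1,0,0,0,1],[-0.004,0.0045,0.108,0,0,0,1],[-0.004,0.0045,0.108,0,0,0,1],[-0.004,0.0045,0.108,0,0,0,0],[-0.004,0.0045,0.108,0,0,0,0],[-0.004,0.0045,0.108,0,0,0,0],[-0.004,0.0045,0.108,0,0,0,0],[-0.004,0.0045,0.108,0,0,0,0],[-0.004,0.0045,0.108,0,0,0,0],[-0.004,0.0045,0.108,0,0,0,0],[-0.004,0.0045,0.108,0,0,0,0]],
  ],
)

```text
t: 4.68
tool_pos: [537.0, 66.8, 43.5]
eef_rot: [-0.147, -3.138, 0.0]
ft_force: [0.3, 0.3, 0.1]
finger_gap: 14.1
grip_force: 30.0
```

>>> play_rows(
  rows=[
    [[0,0,-0.01,0,0,0,0],[0,0,-0.04,0,0,0,0],[0,0,-0.08,0,0,0,0],[0,0,-0.12,0,0,0,0],[0,0,-0.16,0,0,0,0],[-0.015,-0.019,-0.2,0,0,-1,0],[-0.036,-0.045,-0.225,0,0,-2,0],[-0.06,-0.075,-0.245,0,0,-2.4,0],[-0.084,-0.105,-0.256,0,0,-2.4,0],[-0.108,-0.135,-0.256,0,0,-2.4,0],[-0.132,-0.165,-0.256,0,0,-2.4,0],[-0.15,-0.19,-0.256,0,0,-2.4,0],[-0.166,-0.21,-0.256,0,0,-2.4,0],[-0.176,-0.221,-0.256,0,0,-2.4,0],[-0.18,-0.226,-0.256,0,0,-2.4,0],[-0.18,-0.226,-0.256,0,0,-2.4,0],[-0.18,-0.226,-0.256,0,0,-2.4,0]],
  ],
)

```text
t: 6.8
tool_pos: [694.9, -174.2, 299.9]
eef_rot: [0.08, 3.14, 0.0]
ft_force: [-0.1, 0.7, -3.1]
finger_gap: 13.8
grip_force: 30.0
```

```bash
python3 - <<'E'
from h import *
px,K,T,c=cam("wrist"); save("w3",px); np.savez("w3",px=px,K=K,T=T)
s=robot.get_state();print(s["tool_pos"],s["ft_force"],R.from_rotvec(s["eef_rot"]).as_matrix().round(3))
E
```

```text
[ 694.90216191 -174.2373737   299.93395927] [-1.16947903 -1.15653225 -2.25162396] [[-0.999  0.051  0.   ]
 [ 0.051  0.999  0.   ]
 [-0.     0.    -1.   ]]
```

View pics/w3.png

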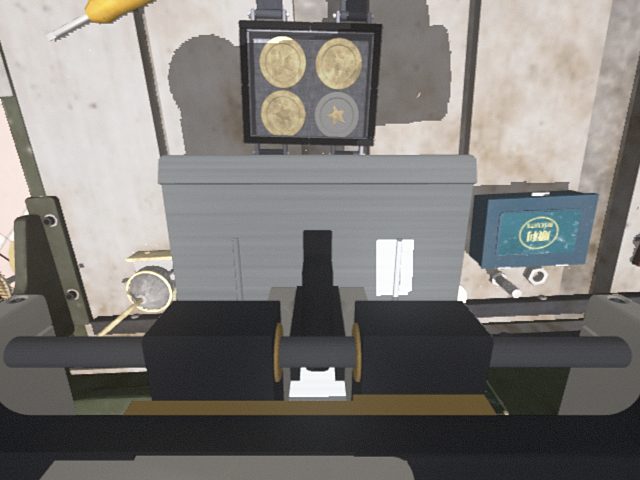

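The view shows the case rim whole, from (240,22) to (382,145), with all four clips clear. The held lid's front edge is at row 155, columns 159–475.

```bash
python3 - <<'E'
from h import *
d=np.load("w3.npz");px,K,T=d["px"],d["K"],d["T"]
g=px.max(2).astype(float)
g=cv2.GaussianBlur(g,(3,3),0)
def edge(line,inc_dark=True,th=58):
    # first crossing to dark
    for i in range(1,len(line)):
        if line[i]<th<=line[i-1]: return i-1+(line[i-1]-th)/(line[i-1]-line[i])
    return np.nan
def fit(p,axis):
    p=np.array([q for q in p if np.isfinite(q).all()]);a,b=p[:,axis],p[:,1-axis]
    for _ in range(4):
        k=np.polyfit(a,b,1);r=b-np.polyval(k,a);o=abs(r)<max(.4,1.5*np.median(abs(r)));a,b=a[o],b[o]
    return k,len(a),r.std()
L=fit([(225+edge(g[v,225:270]),v) for v in range(40,130,3)],1)
Rr=fit([(400-edge(g[v,400:350:-1]),v) for v in range(40,130,3)],1)
F=fit([(u,5+edge(g[5:50,u])) for u in list(range(292,332,2))],0)
B=fit([(u,165-edge(g[165:110:-1,u])) for u in range(292,352,2)],0)
# inner edges: from inside out
cu,cv=310,85
Fi=fit([(u,45-edge(g[45:15:-1,u])) for u in range(262,360,2)],0)
Bi=fit([(u,125+edge(g[125:150,u])) for u in range(262,360,2)],0)
for n,x in zip("LRFB",(L,Rr,F,B)):print(n,x)
print("in",Fi,Bi)
def inter(V,H):
    v=0
    for _ in range(20): u=V[0][0]*v+V[0][1]; v=H[0][0]*u+H[0][1]
    return u,v
C=[inter(V,H) for V in(L,Rr) for H in(F,B)];print(np.round(C,1))
for z in (52,56):
    P=np.array([plane(K,T,*c,z) for c in C])[:,:2]
    print(z,P.round(1).tolist(),"c",P.mean(0).round(2),"w",np.linalg.norm(P[0]-P[2]),np.linalg.norm(P[0]-P[1]),
     "yaw",[np.degrees(np.arctan2(-(a-b)[0],(a-b)[1])).round(2) for a,b in((P[2],P[0]),(P[3],P[1]))],[np.degrees(np.arctan2((a-b)[1],(a-b)[0])).round(2) for a,b in((P[1],P[0]),(P[3],P[2]))])
# lid front edge in tool coordinates
s=px[:,:,:].max(2)
Mi=np.linalg.inv(np.vstack([np.c_[T[:3,:3],T[:3,3]],[0,0,0,1]]))
lz=300-31.5+1.7
for u,v in [(159,155),(475,155)]: 
    p=plane(K,T,u,v,lz); Rm=np.array([[-.999,.051,0],[.051,.999,0],[0,0,-1]]);print("lid",p.round(1),(Rm.T@(p-[694.9,-174.2,299.9])).round(1))
print([int(x) for x in s[148:162,250]],[int(x) for x in s[170,150:170]],[int(x) for x in s[170,465:482]])
E
```

```text
L (array([4.11818526e-02, 2.38247067e+02]), 27, np.float64(0.12400960408556218))
R (array([-7.54917869e-02,  3.83040685e+02]), 29, np.float64(0.127038158401884))
F (array([1.02877679e-02, 2.45018788e+01]), 12, np.float64(0.15450160096738194))
B (array([2.45709178e-02, 1.35748426e+02]), 26, np.float64(0.12616167729010835))
in (array([ 0.05117367, 13.02801204]), 22, np.float64(0.2106984636341765)) (array([2.65233983e-02, 1.29925079e+02]), 47, np.float64(0.09582662397932686))
[[239.4  27. ]
 [244.1 141.7]
 [380.9  28.4]
 [372.1 144.9]]
52 [[512.0, -239.8], [618.4, -247.8], [520.3, -103.1], [628.7, -111.9]] c [ 569.82 -175.65] w 136.96295023749843 106.71386398755536 yaw [np.float64(-3.48), np.float64(-4.33)] [np.float64(-4.27), np.float64(-4.63)]
56 [[513.0, -239.1], [618.3, -246.9], [521.2, -103.8], [628.5, -112.5]] c [ 570.24 -175.59] w 135.5244206312349 105.59304224358246 yaw [np.float64(-3.48), np.float64(-4.33)] [np.float64(-4.27), np.float64(-4.63)]
lid [ 617.3 -242.9  270.2] [ 74.  -72.6  29.7]
lid [624.9 -98.  270.2] [73.8 72.6 29.7]
[121, 119, 115, 121, 116, 121, 119, 132, 146, 146, 149, 151, 149, 150] [225, 225, 223, 224, 227, 224, 226, 210, 168, 145, 144, 146, 144, 147, 146, 144, 147, 145, 146, 147] [154, 150, 150, 152, 152, 155, 152, 154, 153, 154, 150, 171, 209, 221, 216, 219, 217]
```

```bash
python3 - <<'E'
from h import *
d=np.load("w3.npz");px=d["px"]
for u in (298,312,326): print(u,px[12:50,u].max(1).tolist(), px[120:156,u].max(1).tolist())
for v in (60,85,110): print(v,px[v,234:262].max(1).tolist(),px[v,362:390].max(1).tolist())
save("w3c",cv2.resize(px[0:160,220:400],(720,640)[0:2],interpolation=cv2.INTER_NEAREST)[:600])
E
```

```text
298 [181, 184, 186, 186, 188, 193, 194, 195, 194, 145, 59, 55, 59, 62, 55, 62, 56, 48, 124, 204, 142, 87, 79, 75, 82, 82, 86, 102, 111, 109, 106, 133, 172, 194, 209, 214, 206, 203] [191, 191, 195, 189, 189, 191, 195, 188, 188, 186, 178, 142, 110, 117, 112, 109, 103, 73, 48, 49, 46, 43, 52, 51, 86, 124, 122, 118, 118, 111, 118, 110, 119, 116, 120, 134]
312 [175, 177, 175, 179, 172, 178, 181, 184, 186, 184, 115, 63, 59, 62, 58, 61, 53, 49, 97, 179, 163, 89, 82, 82, 83, 80, 66, 79, 120, 106, 105, 114, 112, 108, 115, 117, 117, 114] [118, 115, 122, 119, 116, 121, 119, 121, 116, 118, 114, 116, 118, 116, 118, 110, 100, 106, 51, 45, 48, 46, 45, 48, 67, 93, 100, 98, 93, 90, 100, 95, 104, 101, 112, 136]
326 [175, 174, 176, 176, 181, 169, 103, 96, 101, 104, 64, 57, 63, 60, 57, 60, 61, 55, 67, 142, 186, 99, 84, 81, 71, 69, 64, 77, 105, 124, 173, 212, 210, 204, 208, 210, 208, 194] [154, 151, 154, 151, 151, 153, 150, 147, 144, 143, 146, 150, 152, 152, 149, 136, 97, 106, 61, 50, 46, 47, 49, 48, 53, 86, 108, 107, 104, 108, 106, 107, 106, 103, 111, 137]
60 [123, 126, 128, 129, 130, 119, 81, 40, 41, 40, 42, 43, 38, 56, 90, 93, 66, 70, 66, 74, 103, 121, 118, 114, 119, 157, 199, 203] [114, 114, 116, 119, 123, 97, 69, 67, 81, 100, 80, 39, 42, 42, 42, 46, 41, 64, 105, 127, 129, 124, 125, 124, 123, 124, 125, 123]
85 [125, 125, 122, 124, 122, 125, 118, 91, 53, 45, 38, 47, 42, 66, 102, 111, 88, 66, 66, 73, 83, 107, 110, 111, 115, 115, 116, 111] [116, 121, 116, 109, 90, 69, 73, 97, 98, 53, 43, 51, 48, 48, 42, 60, 104, 127, 124, 123, 124, 125, 124, 124, 128, 125, 123, 124]
110 [109, 111, 115, 111, 114, 115, 116, 114, 79, 43, 39, 46, 43, 42, 47, 67, 98, 91, 68, 70, 65, 86, 109, 108, 111, 115, 119, 159] [108, 108, 91, 70, 71, 87, 97, 63, 44, 52, 47, 51, 49, 53, 78, 112, 124, 119, 120, 121, 118, 125, 125, 121, 118, 118, 121, 120]
```

View pics/w3c.png

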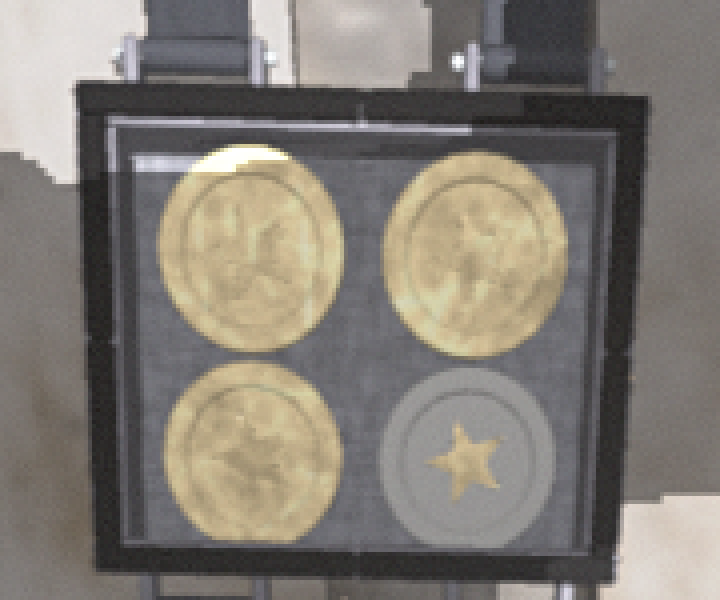

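The crop shows the seal's outer edges: front at row 22.0 and back at row 144.3 (both at column 312), left at column 240.0 and right at column 379.4 (both at row 60). My earlier front fit was off by about 5 px.

```bash
python3 - <<'E'
from h import *
d=np.load("w3.npz");px,K,T=d["px"],d["K"],d["T"]
def it(V,H):
    v=60
    for _ in range(20): u=V[0]+V[1]*(v-60); v=H[0]+H[1]*(u-312)
    return u,v
L,Rr,F,B=(240.0,.041),(379.4,-.07),(22.0,.024),(144.35,.0246)
for z in (54,56):
    P=np.array([plane(K,T,*it(V,H),z)[:2] for V in(L,Rr) for H in(F,B)])
    print(z,P.round(1).tolist(),P.mean(0).round(2),np.linalg.norm(P[0]-P[2]),np.linalg.norm(P[0]-P[1]),np.linalg.norm(P[3]-P[2]),
     [np.degrees(np.arctan2(-(a-b)[0],(a-b)[1])).round(2) for a,b in((P[2],P[0]),(P[3],P[1]))],[np.degrees(np.arctan2((a-b)[1],(a-b)[0])).round(2) for a,b in((P[1],P[0]),(P[3],P[2]))])
d=np.load("top0.npz");print(proj(d["K"],d["T"],[570,-175.5,52]))
E
```

```text
54 [[506.8, -239.7], [619.2, -248.2], [516.8, -102.5], [629.6, -110.8]] [ 568.12 -175.3 ] 137.59755797072378 112.72271518037941 113.14069066565193 [np.float64(-4.16), np.float64(-4.33)] [np.float64(-4.32), np.float64(-4.24)]
56 [[507.4, -239.3], [619.2, -247.8], [517.3, -102.8], [629.5, -111.1]] [ 568.34 -175.28] 136.87114573275701 112.12762351587982 112.5433924030691 [np.float64(-4.16), np.float64(-4.33)] [np.float64(-4.32), np.float64(-4.24)]
(np.float64(355.77604106808695), np.float64(251.82298414054674))
```

>>> play_rows(
  rows=[
    [[0.02,-0.0012,0,0,0,0.4,0],[0.05,-0.003,0.02,0,0,1.34,0],[0.08,-0.0048,0.05,0,0,1.34,0],[0.105,-0.0065,0.085,0,0,1.34,0],[0.12,-0.0075,0.12,0,0,1.34,0],[0.1264,-0.0075,0.15,0,0,1.34,0],[0.1264,-0.0075,0.17,0,0,1.34,0],[0.1264,-0.0075,0.185,0,0,1.34,0],[0.1264,-0.0075,0.195,0,0,1.34,0],[0.1264,-0.0075,0.195,0,0,1.34,0],[0.1264,-0.0075,0.195,0,0,1.34,0]],
  ],
)

```text
t: 8.22
tool_pos: [569.1, -176.0, 105.2]
eef_rot: [0.117, 3.138, -0.0]
ft_force: [0.3, 0.2, -2.2]
finger_gap: 13.4
grip_force: 30.0
```

```bash
python3 - <<'E'
from h import *
s=robot.get_state();M=R.from_rotvec(s["eef_rot"]).as_matrix();print(s["tool_pos"],s["ft_force"],M.round(4))
print("d tool",M.T@(np.array([568.3,-175.3,87.3])-s["tool_pos"]))
E
```

```text
[ 569.07457566 -175.99968108  105.24890045] [ 0.3196611   0.22871721 -2.1713554 ] [[-9.972e-01  7.470e-02  1.100e-03]
 [ 7.470e-02  9.972e-01 -2.000e-04]
 [-1.100e-03 -1.000e-04 -1.000e+00]]
d tool [ 0.84417963  0.64161771 17.94793125]
```

>>> play_rows(
  rows=[
    [[0.0008,0.0006,0.0,0,0,0,0],[0.0008,0.0006,0.004,0,0,0,0],[0.0008,0.0006,0.006,0,0,0,0],[0.0008,0.0006,0.008,0,0,0,0],[0.0008,0.0006,0.01,0,0,0,0],[0.0008,0.0006,0.01,0,0,0,0]],
  ],
)

```text
t: 8.98
tool_pos: [567.7, -175.3, 94.3]
eef_rot: [-0.118, -3.139, 0.0]
ft_force: [0.9, 0.1, -1.5]
finger_gap: 13.8
grip_force: 30.0
```

>>> play_rows(
  rows=[
    [[-0.0003,0,0.0015,0,0,0,0],[-0.0003,0,0.003,0,0,0,0],[-0.0003,0,0.0045,0,0,0,0],[-0.0003,0,0.0055,0,0,0,0],[-0.0003,0,0.0055,0,0,0,0]],
  ],
)

```text
t: 9.6
tool_pos: [568.0, -175.3, 89.0]
eef_rot: [-0.118, -3.139, -0.0]
ft_force: [-0.4, -0.7, -2.5]
finger_gap: 13.8
grip_force: 30.0
```

>>> play_rows(
  rows=[
    [[0,0,0.001,0,0,0,0],[0,0,0.002,0,0,0,0],[0,0,0.002,0,0,0,0],[0,0,0.002,0,0,0,0]],
  ],
)

```text
t: 10.1
tool_pos: [568.1, -175.3, 87.1]
eef_rot: [0.118, 3.139, 0.0]
ft_force: [-0.3, 0.0, -1.3]
finger_gap: 13.7
grip_force: 30.0
```

>>> play_rows(
  rows=[
    [[0,0,0.0005,0,0,0,0],[0,0,0.0005,0,0,0,0],[0,0,0.0005,0,0,0,0.4],[0,0,0.0005,0,0,0,0.4],[0,0,0.0005,0,0,0,0.4],[0,0,-0.03,0,0,0,0.4],[0,0,-0.08,0,0,0,0.4],[-0.04,0,-0.14,0,0,0,0.4],[-0.1,0,-0.18,0,0,0,0],[-0.12,0,-0.18,0,0,0,0],[-0.12,0,-0.18,0,0,0,0],[-0.12,0,-0.18,0,0,0,0]],
  ],
)

```text
t: 11.6
tool_pos: [687.1, -184.2, 266.1]
eef_rot: [-0.118, -3.138, -0.0]
ft_force: [-0.2, -0.1, 0.6]
finger_gap: 2.3
grip_force: 0.0
```

```bash
python3 - <<'E'
from h import *
px,K,T,c=cam("wrist"); np.savez("w4",px=px,K=K,T=T); save("w4",px)
s=robot.get_state();print(s["tool_pos"],s["q"],R.from_rotvec(s["eef_rot"]).as_matrix().round(4))
E
```

```text
[ 686.83722502 -184.22280765  266.31887977] [ 1.09312298e-02  4.11353585e-01  1.25303618e-01 -2.37183198e-04
 -1.28621003e+00 -1.65666245e+00] [[-9.972e-01  7.490e-02 -1.500e-03]
 [ 7.490e-02  9.972e-01  2.000e-04]
 [ 1.500e-03  1.000e-04 -1.000e+00]]
```

View pics/w4.png

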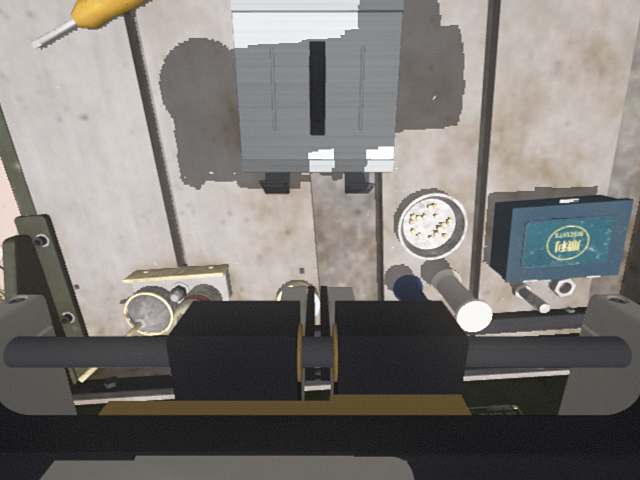

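The lid is seated flat and its rims line up with the back clips at (277,182) and (358,182). Next I'm working out the arc the closed fingertips follow to push a clip.

```bash
cat > clip.py <<'E'
from h import *
import sys
Y=np.radians(-4.26);C=np.array([[np.cos(Y),-np.sin(Y),0],[np.sin(Y),np.cos(Y),0],[0,0,1]]);O=np.array([568.2,-175.3,0])
sx,sy=int(sys.argv[1]),int(sys.argv[2])
s=robot.get_state();p=s["tool_pos"];M=R.from_rotvec(s["eef_rot"]).as_matrix()
print("case-frame tcp",(C.T@(p-O)).round(1),"f",s["ft_force"].round(1),"gap",s["finger_gap"])
print("turn tool deg",np.degrees((R.from_matrix(M).inv()*R.from_matrix(C@np.diag([-1,1,-1]))).as_rotvec()).round(2))
def row(n,z,l): 
    t=O+C@np.array([sx*(67+n+9.5),sy*42,62+z]);print(l,(M.T@(t-p)).round(1))
row(32,60,"high"); row(32,26,"down")
for a in (1.35,1.25,1.15,1.05,.95,.85,.75,.65,.55,.45,.4,.35,.3,.25,.2,.15,.1,.05,0,-.03):
    row(-20*np.cos(a)+29*np.sin(a),29*np.cos(a)+20*np.sin(a),a)
E
python3 clip.py 1 -1
```

```text
case-frame tcp [ 1.190e+02 -1.000e-01  2.663e+02] f [-0.7  0.2 -0.4] gap 1.620635712197142
turn tool deg [ 0.01 -0.08 -0.04]
high [ 10.2 -41.9 144.3]
down [ 10.2 -41.9 178.3]
1.35 [ 18.3 -41.9 178.5]
1.25 [ 21.  -41.9 176.2]
1.15 [ 23.9 -41.9 174.2]
1.05 [ 27.  -41.9 172.6]
0.95 [ 30.2 -42.  171.2]
0.85 [ 33.6 -42.  170.2]
0.75 [ 37.1 -42.  169.5]
0.65 [ 40.6 -42.  169.2]
0.55 [ 44.1 -42.  169.2]
0.45 [ 47.6 -42.  169.6]
0.4 [ 49.3 -42.  169.9]
0.35 [ 51.  -42.  170.3]
0.3 [ 52.7 -42.  170.8]
0.25 [ 54.4 -42.  171.3]
0.2 [ 56. -42. 172.]
0.15 [ 57.6 -42.  172.7]
0.1 [ 59.2 -42.  173.6]
0.05 [ 60.7 -42.  174.4]
0 [ 62.2 -42.  175.4]
-0.03 [ 63. -42. 176.]
```

>>> play_rows(
  rows=[
    [[0.01,-0.042,0.04,0,0,0,0],[0.01,-0.042,0.1,0,0,0,0],[0.01,-0.042,0.144,0,0,0,0],[0.01,-0.042,0.17,0,0,0,0],[0.01,-0.042,0.178,0,0,0,0],[0.018,-0.042,0.1785,0,0,0,0],[0.021,-0.042,0.176,0,0,0,0],[0.024,-0.042,0.174,0,0,0,0],[0.027,-0.042,0.1725,0,0,0,0],[0.03,-0.042,0.171,0,0,0,0],[0.0335,-0.042,0.17,0,0,0,0],[0.037,-0.042,0.1695,0,0,0,0],[0.037,-0.042,0.1695,0,0,0,0]],
  ],
)

```text
t: 13.28
tool_pos: [647.4, -223.4, 97.6]
eef_rot: [-0.118, -3.139, -0.0]
ft_force: [0.2, -0.2, 1.2]
finger_gap: 0.3
grip_force: 0.6
```

```bash
python3 - <<'E'
from h import *
px,K,T,c=cam("wrist"); np.savez("w5",px=px,K=K,T=T); save("w5",px)
E
python3 clip.py 1 -1
```

```text
case-frame tcp [ 82.7 -42.1  97.5] f [1.  0.1 0.7] gap 0.047523587125691706
turn tool deg [ 0.   -0.01 -0.03]
high [-25.8   0.1 -24.5]
down [-25.8   0.1   9.5]
1.35 [-17.7   0.1   9.7]
1.25 [-15.    0.1   7.4]
1.15 [-12.1   0.1   5.4]
1.05 [-9.   0.1  3.8]
0.95 [-5.7  0.1  2.4]
0.85 [-2.4  0.1  1.4]
0.75 [1.1 0.1 0.7]
0.65 [4.6 0.1 0.4]
0.55 [8.1 0.1 0.4]
0.45 [11.6  0.1  0.7]
0.4 [13.3  0.1  1. ]
0.35 [15.1  0.1  1.4]
0.3 [16.7  0.1  1.9]
0.25 [18.4  0.1  2.5]
0.2 [20.   0.1  3.2]
0.15 [21.7  0.1  3.9]
0.1 [23.2  0.1  4.7]
0.05 [24.7  0.1  5.6]
0 [26.2  0.1  6.6]
-0.03 [27.1  0.1  7.2]
```

View pics/w5.png

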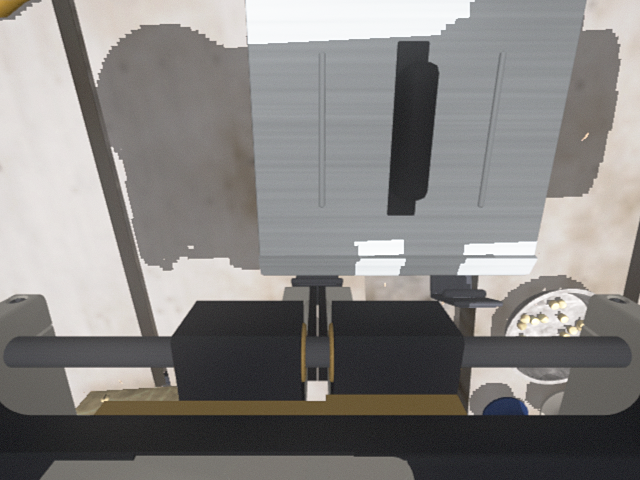

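The fingers (column 318) are centred on the clip (columns 292–343), and it is swinging in with low force. Continuing the arc.

>>> play_rows(
  rows=[
    [[0.0045,0,0.0003,0,0,0,0],[0.008,0,0.0003,0,0,0,0],[0.0115,0,0.0006,0,0,0,0],[0.0135,0,0.001,0,0,0,0],[0.015,0,0.0014,0,0,0,0],[0.0167,0,0.0019,0,0,0,0],[0.0184,0,0.0025,0,0,0,0],[0.02,0,0.0032,0,0,0,0],[0.02,0,0.0032,0,0,0,0]],
  ],
)

```text
t: 14.45
tool_pos: [628.5, -222.0, 95.0]
eef_rot: [0.117, 3.138, -0.001]
ft_force: [4.1, 0.6, 5.2]
finger_gap: 0.4
grip_force: 2.7
```

>>> play_rows(
  rows=[
    [[0.0016,0,0.0007,0,0,0,0],[0.0032,0,0.0015,0,0,0,0],[0.0047,0,0.0024,0,0,0,0],[0.0047,0,0.0024,0,0,0,0]],
  ],
)

```text
t: 14.95
tool_pos: [625.5, -221.8, 93.9]
eef_rot: [0.116, 3.134, -0.001]
ft_force: [5.5, -1.0, 9.2]
finger_gap: 0.4
grip_force: 4.9
```

>>> play_rows(
  rows=[
    [[0.001,0,0.001,0,0,0,0],[0.0015,0,0.002,0,0,0,0],[0.002,0,0.003,0,0,0,0],[0.0022,0,0.0035,0,0,0,0],[0.0022,0,0.0035,0,0,0,0]],
  ],
)

```text
t: 15.58
tool_pos: [621.3, -221.6, 91.0]
eef_rot: [0.116, 3.138, -0.001]
ft_force: [-2.5, 2.4, 18.2]
finger_gap: 0.4
grip_force: 9.5
```

```bash
python3 clip.py 1 -1 | grep -v "^[1h]\|0.[3-9]"
```

```text
turn tool deg [-0.04  0.1   0.01]
down [-52.1   0.2   3.1]
0.25 [-7.9  0.2 -4. ]
0.2 [-6.2  0.2 -3.4]
0.15 [-4.6  0.2 -2.6]
0.1 [-3.1  0.2 -1.8]
0 [-0.1  0.2  0. ]
```

>>> play_rows(
  rows=[
    [[0,0,0.0008,0,0,0,0],[0,0,0.0012,0,0,0,0],[0,0,0.0012,0,0,0,0]],
  ],
)

```text
t: 15.95
tool_pos: [621.4, -221.6, 90.9]
eef_rot: [0.116, 3.137, -0.002]
ft_force: [-5.1, 3.8, 26.0]
finger_gap: 0.1
grip_force: 13.3
```

>>> play_rows(
  rows=[
    [[0,0,-0.02,0,0,0,0],[0,0,-0.06,0,0,0,0],[-0.03,0,-0.1,0,0,0,0],[-0.06,0.02,-0.14,0,0,0,0],[-0.06,0.02,-0.14,0,0,0,0],[-0.06,0.02,-0.14,0,0,0,0]],
  ],
)

```text
t: 16.7
tool_pos: [680.7, -205.5, 225.5]
eef_rot: [-0.118, -3.136, -0.001]
ft_force: [-1.3, -0.8, 0.4]
finger_gap: 0.2
grip_force: 0.0
```

```bash
cat > chk.py <<'E'
from h import *
import sys
Y=np.radians(-4.26);C=np.array([[np.cos(Y),-np.sin(Y),0],[np.sin(Y),np.cos(Y),0],[0,0,1]]);O=np.array([568.2,-175.3,0])
px,K,T,c=cam("wrist"); save(sys.argv[1],px)
print(robot.get_state()["tool_pos"].round(1))
for sx in (1,-1):
  for sy in (1,-1):
    print(sx,sy,"inward profile:",end=" ")
    for x in range(32,82,3):
        u,v=proj(K,T,O+C@np.array([sx*x,sy*42,66 if x<80 else 66])); u,v=int(round(u)),int(round(v))
        print(int(px[v-1:v+2,u-1:u+2].max(2).mean()) if 1<=u<639 and 1<=v<479 else "-",end=" ")
    print()
E
python3 chk.py w6; python3 clip.py -1 1
```

```text
[ 680.5 -205.8  225.2]
1 1 inward profile: 133 142 136 136 139 139 137 136 162 217 234 230 230 177 93 78 71 
1 -1 inward profile: 135 137 137 79 65 65 66 69 67 69 68 68 68 68 68 67 98 
-1 1 inward profile: 133 137 137 138 136 137 139 135 141 136 - - - - - - - 
-1 -1 inward profile: 172 239 241 239 241 239 241 240 241 242 - - - - - - - 
case-frame tcp [114.2 -22.  225.2] f [-0.3  0.1 -0.9] gap 0.23216543742954154
turn tool deg [ 0.04 -0.23 -0.06]
high [222.4  63.8 104.2]
down [222.3  63.7 138.2]
1.35 [214.2  63.7 138.3]
1.25 [211.5  63.7 136. ]
1.15 [208.6  63.8 134. ]
1.05 [205.5  63.8 132.3]
0.95 [202.2  63.8 130.9]
0.85 [198.9  63.8 129.9]
0.75 [195.4  63.8 129.2]
0.65 [191.9  63.8 128.9]
0.55 [188.4  63.8 128.9]
0.45 [184.9  63.8 129.2]
0.4 [183.2  63.8 129.5]
0.35 [181.4  63.8 129.9]
0.3 [179.8  63.8 130.4]
0.25 [178.1  63.8 130.9]
0.2 [176.4  63.8 131.6]
0.15 [174.8  63.8 132.3]
0.1 [173.3  63.8 133.1]
0.05 [171.7  63.8 134. ]
0 [170.3  63.8 135. ]
-0.03 [169.4  63.8 135.6]
```

Back-right clip is shut: it shows dark from the tip at x 41 outward. Now the front-left clip.

>>> play_rows(
  rows=[
    [[0.05,0.02,0.0,0,0,0,0],[0.11,0.04,0.0,0,0,0,0],[0.17,0.0638,0.02,0,0,0,0],[0.222,0.0638,0.05,0,0,0,0],[0.222,0.0638,0.1,0,0,0,0],[0.222,0.0638,0.13,0,0,0,0],[0.222,0.0638,0.137,0,0,0,0],[0.222,0.0638,0.137,0,0,0,0]],
  ],
)

```text
t: 17.75
tool_pos: [465.1, -126.0, 90.1]
eef_rot: [-0.118, -3.138, 0.001]
ft_force: [0.6, -1.2, 0.1]
finger_gap: 0.5
grip_force: 0.0
```

```bash
python3 clip.py -1 1
```

```text
case-frame tcp [-106.4   41.5   90.1] f [ 0.6 -1.2  0.1] gap 0.5039987132613437
turn tool deg [-0.03 -0.09 -0.05]
high [  2.1   0.5 -31.9]
down [2.1 0.5 2.1]
1.35 [-6.   0.5  2.2]
1.25 [-8.7  0.5 -0. ]
1.15 [-11.6   0.5  -2. ]
1.05 [-14.7   0.5  -3.7]
0.95 [-18.    0.5  -5.1]
0.85 [-21.3   0.5  -6.1]
0.75 [-24.8   0.5  -6.8]
0.65 [-28.3   0.5  -7.1]
0.55 [-31.8   0.5  -7.1]
0.45 [-35.3   0.5  -6.8]
0.4 [-37.1   0.5  -6.5]
0.35 [-38.8   0.5  -6.1]
0.3 [-40.5   0.5  -5.6]
0.25 [-42.1   0.5  -5. ]
0.2 [-43.8   0.5  -4.4]
0.15 [-45.4   0.5  -3.6]
0.1 [-46.9   0.5  -2.8]
0.05 [-48.5   0.5  -1.9]
0 [-49.9   0.6  -1. ]
-0.03 [-50.8   0.6  -0.4]
```

>>> play_rows(
  rows=[
    [[0,0.0005,0.002,0,0,0,0],[-0.006,0.0005,0.002,0,0,0,0],[-0.0087,0.0005,0,0,0,0,0],[-0.0116,0.0005,-0.002,0,0,0,0],[-0.0147,0.0005,-0.0037,0,0,0,0],[-0.018,0.0005,-0.005,0,0,0,0],[-0.0213,0.0005,-0.006,0,0,0,0],[-0.0248,0.0005,-0.0068,0,0,0,0],[-0.0283,0.0005,-0.007,0,0,0,0],[-0.0318,0.0005,-0.007,0,0,0,0],[-0.0353,0.0005,-0.0068,0,0,0,0],[-0.037,0.0005,-0.0065,0,0,0,0],[-0.0388,0.0005,-0.006,0,0,0,0],[-0.0405,0.0005,-0.0055,0,0,0,0],[-0.0405,0.0005,-0.0055,0,0,0,0]],
  ],
)

```text
t: 19.62
tool_pos: [506.2, -128.3, 95.8]
eef_rot: [0.117, 3.139, -0.0]
ft_force: [-0.5, 0.0, 4.2]
finger_gap: 0.3
grip_force: 2.0
```

```bash
python3 clip.py -1 1|grep -v "1\.\|^0.[3-9]"
```

```text
case-frame tcp [-65.4  42.3  95.8] f [-0.5  0.   4.2] gap 0.31469011802032554
turn tool deg [-0.    0.01 -0.03]
high [ 43.1  -0.3 -26.2]
down [43.1 -0.3  7.8]
0.15 [-4.3 -0.3  2.2]
0.1 [-5.9 -0.3  3. ]
0.05 [-7.4 -0.3  3.9]
0 [-8.9 -0.3  4.8]
-0.03 [-9.7 -0.3  5.4]
```

>>> play_rows(
  rows=[
    [[-0.0018,0,0.0009,0,0,0,0],[-0.0034,0,0.002,0,0,0,0],[-0.005,0,0.003,0,0,0,0],[-0.0065,0,0.0042,0,0,0,0],[-0.0078,0,0.0055,0,0,0,0],[-0.0088,0,0.0065,0,0,0,0],[-0.0088,0,0.0065,0,0,0,0]],
  ],
)

```text
t: 20.5
tool_pos: [516.7, -129.0, 91.0]
eef_rot: [0.116, 3.136, -0.001]
ft_force: [-0.5, 0.4, 13.8]
finger_gap: 0.5
grip_force: 6.9
```

```bash
python3 clip.py -1 1|grep -v "1\.\|^0.[3-9]"
```

```text
turn tool deg [-0.01  0.22  0.03]
down [53.7 -0.3  2.8]
0.25 [ 9.5 -0.3 -4.1]
0.2 [ 7.9 -0.3 -3.5]
0.15 [ 6.3 -0.3 -2.7]
-0.03 [ 0.9 -0.3  0.6]
```

>>> play_rows(
  rows=[
    [[0,0,0.0008,0,0,0,0],[0,0,0.0016,0,0,0,0],[0,0,0.0016,0,0,0,0]],
  ],
)

```text
t: 20.88
tool_pos: [517.2, -129.1, 90.7]
eef_rot: [0.115, 3.134, -0.001]
ft_force: [-3.8, 1.2, 26.5]
finger_gap: 0.2
grip_force: 12.8
```

>>> play_rows(
  rows=[
    [[0,0,-0.02,0,0,0,0],[0,0,-0.06,0,0,0,0],[-0.03,-0.02,-0.1,0,0,0,0],[-0.07,-0.042,-0.14,0,0,0,0],[-0.09,-0.042,-0.14,0,0,0,0],[-0.09,-0.042,-0.14,0,0,0,0],[-0.09,-0.042,-0.14,0,0,0,0]],
  ],
)

```text
t: 21.75
tool_pos: [600.4, -177.3, 226.6]
eef_rot: [-0.118, -3.137, -0.0]
ft_force: [-0.9, -0.7, -0.4]
finger_gap: 0.5
grip_force: 0.0
```

```bash
python3 chk.py w7; python3 clip.py -1 -1|head -4
```

```text
[ 600.4 -177.2  226.9]
1 1 inward profile: 249 252 249 251 251 251 250 250 252 193 227 226 228 110 83 79 79 
1 -1 inward profile: 239 242 167 116 106 112 110 119 117 116 117 116 116 114 114 112 150 
-1 1 inward profile: 132 133 134 94 67 68 65 65 64 63 64 62 62 62 61 61 78 
-1 -1 inward profile: 131 126 129 126 127 127 131 128 129 128 116 126 128 128 58 50 60 
case-frame tcp [ 32.3   0.5 226.9] f [-0.4 -0.9  0.2] gap 0.3193726938578198
turn tool deg [ 0.   -0.09 -0.02]
high [140.6 -42.5 105.1]
down [140.5 -42.5 139.1]
```

Front-left is shut, and the other two are still open. Now front-right.

>>> play_rows(
  rows=[
    [[0.05,-0.015,0.0,0,0,0,0],[0.1,-0.03,0.01,0,0,0,0],[0.1405,-0.0425,0.04,0,0,0,0],[0.1405,-0.0425,0.09,0,0,0,0],[0.1405,-0.0425,0.125,0,0,0,0],[0.1405,-0.0425,0.138,0,0,0,0],[0.1405,-0.0425,0.138,0,0,0,0],[0.1405,-0.0425,0.138,0,0,0,0]],
  ],
)

```text
t: 22.8
tool_pos: [459.0, -209.4, 90.9]
eef_rot: [0.117, 3.137, -0.0]
ft_force: [1.3, -0.1, 0.5]
finger_gap: 0.8
grip_force: 0.0
```

```bash
python3 clip.py -1 -1
```

```text
case-frame tcp [-106.3  -42.1   90.9] f [ 1.3 -0.1  0.5] gap 0.8499470529454378
turn tool deg [-0.01  0.11 -0.  ]
high [  2.1   0.1 -31.1]
down [2.2 0.1 2.9]
1.35 [-5.9  0.1  3.1]
1.25 [-8.6  0.1  0.8]
1.15 [-11.5   0.1  -1.2]
1.05 [-14.6   0.1  -2.8]
0.95 [-17.9   0.1  -4.2]
0.85 [-21.2   0.1  -5.2]
0.75 [-24.7   0.1  -5.9]
0.65 [-28.2   0.1  -6.2]
0.55 [-31.7   0.1  -6.2]
0.45 [-35.2   0.1  -5.8]
0.4 [-37.    0.1  -5.5]
0.35 [-38.7   0.1  -5.1]
0.3 [-40.4   0.1  -4.6]
0.25 [-42.    0.1  -4.1]
0.2 [-43.7   0.1  -3.4]
0.15 [-45.3   0.1  -2.7]
0.1 [-46.8   0.1  -1.8]
0.05 [-48.3   0.1  -1. ]
0 [-49.8   0.1   0. ]
-0.03 [-50.7   0.1   0.6]
```

>>> play_rows(
  rows=[
    [[0,0,0.0028,0,0,0,0],[-0.006,0,0.0028,0,0,0,0],[-0.0087,0,0.0008,0,0,0,0],[-0.0116,0,-0.0012,0,0,0,0],[-0.0147,0,-0.0029,0,0,0,0],[-0.018,0,-0.0043,0,0,0,0],[-0.0213,0,-0.0053,0,0,0,0],[-0.0248,0,-0.006,0,0,0,0],[-0.0283,0,-0.0062,0,0,0,0],[-0.0318,0,-0.0062,0,0,0,0],[-0.0353,0,-0.0059,0,0,0,0],[-0.037,0,-0.0056,0,0,0,0],[-0.0388,0,-0.0052,0,0,0,0],[-0.0405,0,-0.0046,0,0,0,0],[-0.0405,0,-0.0046,0,0,0,0]],
  ],
)

```text
t: 24.68
tool_pos: [498.8, -212.4, 94.3]
eef_rot: [0.117, 3.139, -0.0]
ft_force: [1.0, -0.5, 3.5]
finger_gap: 0.3
grip_force: 1.6
```

```bash
python3 clip.py -1 -1|grep -v "1\.\|^0.[3-9]"
```

```text
turn tool deg [-0.    0.02 -0.03]
high [ 42.    0.2 -27.7]
down [42.   0.2  6.3]
0.25 [-2.2  0.2 -0.7]
0.2 [-3.8  0.2 -0.1]
0.15 [-5.4  0.2  0.7]
0.05 [-8.5  0.2  2.4]
0 [-10.    0.2   3.3]
-0.03 [-10.8   0.2   3.9]
```

>>> play_rows(
  rows=[
    [[-0.002,0,0.0001,0,0,0,0],[-0.004,0,0.0005,0,0,0,0],[-0.0058,0,0.0013,0,0,0,0],[-0.0075,0,0.0024,0,0,0,0],[-0.0088,0,0.0036,0,0,0,0],[-0.0097,0,0.0048,0,0,0,0],[-0.0097,0,0.0048,0,0,0,0]],
  ],
)

```text
t: 25.55
tool_pos: [508.2, -213.3, 90.9]
eef_rot: [0.117, 3.139, -0.001]
ft_force: [-5.9, 3.2, 17.8]
finger_gap: 0.1
grip_force: 9.4
```

```bash
python3 clip.py -1 -1|grep -v "1\.\|^0.[3-9]"
```

```text
case-frame tcp [-57.  -42.3  90.9] f [-5.9  3.2 17.8] gap 0.07632051329543837
turn tool deg [-0.03  0.01  0.  ]
0.25 [ 7.3  0.3 -4.2]
0.2 [ 5.6  0.3 -3.5]
0.15 [ 4.   0.3 -2.8]
0.1 [ 2.5  0.3 -2. ]
0 [-0.5  0.3 -0.1]
```

>>> play_rows(
  rows=[
    [[0,0,0.0006,0,0,0,0],[0,0,0.0011,0,0,0,0],[0,0,0.0011,0,0,0,0]],
  ],
)

```text
t: 25.92
tool_pos: [508.3, -213.3, 90.7]
eef_rot: [0.116, 3.139, -0.001]
ft_force: [-7.7, 4.5, 27.5]
finger_gap: 0.9
grip_force: 13.8
```

Bottomed at 28 N. Retreating to check, then on to back-left.

>>> play_rows(
  rows=[
    [[0,0,-0.02,0,0,0,0],[0,0,-0.06,0,0,0,0],[-0.03,0.02,-0.1,0,0,0,0],[-0.07,0.042,-0.14,0,0,0,0],[-0.12,0.07,-0.14,0,0,0,0],[-0.12,0.084,-0.14,0,0,0,0],[-0.12,0.084,-0.14,0,0,0,0]],
  ],
)

```text
t: 26.8
tool_pos: [633.5, -137.4, 226.9]
eef_rot: [-0.116, -3.137, -0.0]
ft_force: [-1.0, -0.6, 0.2]
finger_gap: 0.0
grip_force: 0.0
```

```bash
python3 chk.py w8; python3 clip.py 1 1|head -4
```

```text
[ 633.2 -138.   227.4]
1 1 inward profile: 165 141 137 236 144 141 192 253 253 231 202 229 229 179 76 79 73 
1 -1 inward profile: 134 136 135 117 68 70 68 104 114 113 113 113 113 113 112 113 160 
-1 1 inward profile: 131 138 138 76 63 62 62 64 64 63 62 63 63 65 64 62 79 
-1 -1 inward profile: 133 130 130 69 61 58 58 61 60 61 61 60 60 61 59 59 102 
case-frame tcp [ 62.1  42.  227.4] f [-1.2 -0.5 -0.4] gap 0.43530062913782963
turn tool deg [-0.   -0.12  0.01]
high [-46.6   0.  105.3]
down [-46.7   0.  139.3]
```

>>> play_rows(
  rows=[
    [[-0.03,0,0.0,0,0,0,0],[-0.0466,0,0.04,0,0,0,0],[-0.0466,0,0.09,0,0,0,0],[-0.0466,0,0.125,0,0,0,0],[-0.0466,0,0.138,0,0,0,0],[-0.0466,0,0.138,0,0,0,0],[-0.0466,0,0.138,0,0,0,0]],
  ],
)

```text
t: 27.72
tool_pos: [681.5, -142.1, 92.4]
eef_rot: [0.117, 3.137, -0.0]
ft_force: [0.3, 0.0, 1.2]
finger_gap: 0.1
grip_force: 0.0
```

```bash
python3 clip.py 1 1
```

```text
case-frame tcp [110.6  41.5  92.4] f [0.3 0.  1.2] gap 0.12081464585809862
turn tool deg [-0.    0.16 -0.02]
high [  2.    0.5 -29.6]
down [2.1 0.5 4.4]
1.35 [10.2  0.5  4.5]
1.25 [12.8  0.5  2.2]
1.15 [15.8  0.5  0.3]
1.05 [18.8  0.5 -1.4]
0.95 [22.1  0.5 -2.8]
0.85 [25.5  0.5 -3.8]
0.75 [28.9  0.5 -4.5]
0.65 [32.4  0.5 -4.9]
0.55 [35.9  0.5 -4.9]
0.45 [39.4  0.5 -4.5]
0.4 [41.2  0.5 -4.2]
0.35 [42.9  0.5 -3.8]
0.3 [44.6  0.5 -3.3]
0.25 [46.3  0.5 -2.8]
0.2 [47.9  0.5 -2.1]
0.15 [49.5  0.5 -1.4]
0.1 [51.1  0.5 -0.6]
0.05 [52.6  0.5  0.3]
0 [54.1  0.5  1.2]
-0.03 [54.9  0.5  1.9]
```

>>> play_rows(
  rows=[
    [[0.002,0.0005,0.004,0,0,0,0],[0.01,0.0005,0.004,0,0,0,0],[0.0128,0.0005,0.002,0,0,0,0],[0.0158,0.0005,0,0,0,0,0],[0.0188,0.0005,-0.0016,0,0,0,0],[0.022,0.0005,-0.003,0,0,0,0],[0.0255,0.0005,-0.004,0,0,0,0],[0.029,0.0005,-0.0047,0,0,0,0],[0.0324,0.0005,-0.005,0,0,0,0],[0.0359,0.0005,-0.005,0,0,0,0],[0.0394,0.0005,-0.0047,0,0,0,0],[0.0412,0.0005,-0.0044,0,0,0,0],[0.043,0.0005,-0.004,0,0,0,0],[0.0446,0.0005,-0.0035,0,0,0,0],[0.0446,0.0005,-0.0035,0,0,0,0]],
  ],
)

```text
t: 29.6
tool_pos: [637.4, -138.1, 94.8]
eef_rot: [0.117, 3.137, -0.0]
ft_force: [4.7, -0.4, 5.2]
finger_gap: 0.5
grip_force: 3.1
```

```bash
python3 clip.py 1 1|grep -v "1\.\|^0.[3-9]"
```

```text
case-frame tcp [66.2 42.3 94.8] f [ 4.7 -0.4  5.2] gap 0.49305376035683
turn tool deg [-0.01  0.16 -0.01]
high [-42.3  -0.3 -27.1]
down [-42.2  -0.3   6.9]
0.2 [ 3.6 -0.3  0.4]
0.1 [ 6.8 -0.3  2. ]
0.05 [ 8.3 -0.3  2.8]
0 [ 9.8 -0.3  3.8]
-0.03 [10.6 -0.3  4.4]
```

>>> play_rows(
  rows=[
    [[0.002,0,0.0002,0,0,0,0],[0.004,0,0.0008,0,0,0,0],[0.0058,0,0.0017,0,0,0,0],[0.0075,0,0.0028,0,0,0,0],[0.0088,0,0.004,0,0,0,0],[0.0095,0,0.0052,0,0,0,0],[0.0095,0,0.0052,0,0,0,0]],
  ],
)

```text
t: 30.48
tool_pos: [631.7, -137.6, 93.3]
eef_rot: [0.114, 3.129, -0.002]
ft_force: [6.1, -0.6, 19.0]
finger_gap: 0.4
grip_force: 10.2
```

```bash
python3 clip.py 1 1|grep -v "1\.\|^0.[3-9]"
```

```text
case-frame tcp [60.5 42.3 93.3] f [ 6.1 -0.6 19. ] gap 0.36941495713913575
turn tool deg [-0.04  0.63  0.1 ]
high [-48.3  -0.4 -28.2]
down [-47.9  -0.4   5.8]
0.15 [-0.6 -0.3 -0.4]
0 [ 4.  -0.3  2.2]
-0.03 [ 4.9 -0.3  2.8]
```

>>> play_rows(
  rows=[
    [[0.0005,0,0.0005,0,0,0,0],[0.001,0,0.001,0,0,0,0],[0.001,0,0.0015,0,0,0,0],[0.001,0,0.0015,0,0,0,0]],
  ],
)

```text
t: 30.98
tool_pos: [631.1, -137.5, 92.9]
eef_rot: [0.113, 3.127, -0.002]
ft_force: [3.0, 0.9, 26.8]
finger_gap: 0.8
grip_force: 13.4
```

>>> play_rows(
  rows=[
    [[0.001,0,0.0003,0,0,0,0],[0.0015,0,0.0006,0,0,0,0],[0.002,0,0.0006,0,0,0,0]],
  ],
)

```text
t: 31.35
tool_pos: [626.9, -137.3, 90.8]
eef_rot: [0.115, 3.132, -0.001]
ft_force: [1.1, 0.8, 22.0]
finger_gap: 0.5
grip_force: 10.9
```

```bash
python3 clip.py 1 1|grep -v "1\.\|^0.[3-9]"
```

```text
turn tool deg [-0.03  0.44  0.07]
high [-53.   -0.4 -30.8]
down [-52.8  -0.3   3.2]
0.25 [-8.6 -0.3 -4.2]
0.2 [-7.  -0.3 -3.6]
0.15 [-5.4 -0.3 -2.9]
0.1 [-3.8 -0.3 -2.1]
0 [-0.8 -0.3 -0.2]
-0.03 [ 0.1 -0.3  0.4]
```

It snapped down. I'll press slightly more to confirm it has bottomed, then retreat and check.

>>> play_rows(
  rows=[
    [[0,0,0.0006,0,0,0,0],[0,0,0.0006,0,0,0,0],[0,0,-0.02,0,0,0,0],[0,0,-0.06,0,0,0,0],[-0.03,-0.02,-0.1,0,0,0,0],[-0.07,-0.042,-0.14,0,0,0,0],[-0.09,-0.042,-0.17,0,0,0,0],[-0.09,-0.042,-0.17,0,0,0,0],[-0.09,-0.042,-0.17,0,0,0,0]],
  ],
)

```text
t: 32.48
tool_pos: [709.0, -185.3, 254.8]
eef_rot: [-0.118, -3.136, -0.001]
ft_force: [-0.1, 0.2, -0.5]
finger_gap: 0.3
grip_force: 0.0
```

```bash
python3 chk.py w9
```

```text
[ 708.9 -185.3  254.7]
1 1 inward profile: 137 146 145 73 71 67 69 71 71 71 72 72 70 71 70 70 173 
1 -1 inward profile: 140 144 144 87 67 66 67 69 70 68 68 68 67 69 69 67 105 
-1 1 inward profile: 145 146 145 137 - - - - - - - - - - - - - 
-1 -1 inward profile: 244 242 243 223 - - - - - - - - - - - - -
```

View pics/w9.png

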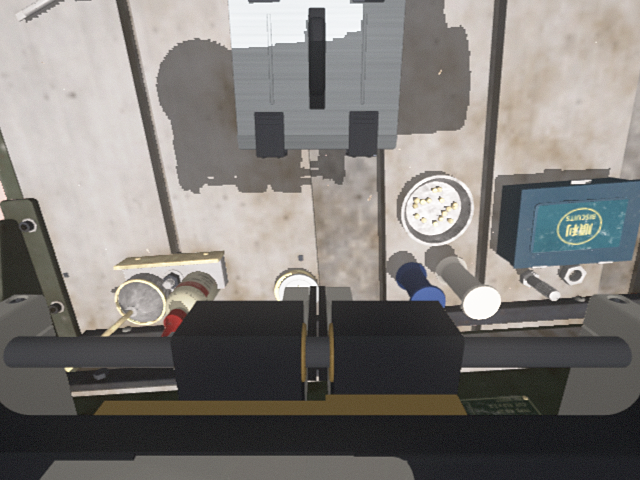

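Both back clips lie shut and match each other, at (269,133) and (363,132). The front clips showed shut in the previous check, and the bystanders are where they were.

```bash
python3 -c "
from station import workorder
print(workorder.job_done())"
```

```text
the job is handed in; nothing more can be done
None
```

The job is handed in at about 33 s of 70 s: the lid is on and all four clips are snapped down, in the order back-right, front-left, front-right, back-left, with at most 29 N read on the wrist; no verdict came back.

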